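Lock the glaze box with its square key

TASK

Lock the steel glaze box: take the T-handled square key out of the wooden tool block, feel it gently into the recessed square lock in the box's lid until it is fully home, then turn it clockwise (seen from above) as far as it goes, up to the stop. Never press or wrench the key hard against the box; leave the key standing in the lock and the other things where they are.

Things in the scene. Friction and masses are not known exactly. Their poses are not given: they have to be found in the camera images.
- key: Loose steel T-handled key, 0.15 kg, upright in one of the block's three holes. Origin: centre of the foot of its shank; z up the shank. Shank 18 mm square, sides parallel to the key's x and y, 55 mm long. On top a flat-sided crossbar 70 mm long (x), 12 mm wide (y), 16 mm tall, 55 to 71 mm above the origin: pinch its 12 mm width from above.
- key_grip (a point): Centre of the key's crossbar, 63 mm above the foot on the shank's axis; axes as the key's.
- block: Fixed wooden tool block, 60 mm (x) by 220 mm (y) by 40 mm tall, origin at the centre of its underside. Three square holes 21 mm wide and 30 mm deep (floor 10 mm above the table) at y = -75, 0 and 75 mm. The key stands in one, its bar roughly along the block's y; the other two hold other tools.
- box: Fixed steel box, 180 mm (x) by 220 mm (y) by 80 mm tall; origin at the centre of its underside, x away from the robot. In its flat lid is a round well, 42 mm wide and 6 mm deep, centred at x = -30 mm, y = 0. The floor of the well is the face of the lock, with a square socket in its middle.
- lock_mouth (a point): Centre of the socket's mouth on the lock face, 74 mm above the table; axes parallel to the box's, not to the square. Socket 19.6 mm square, 20 mm deep, no chamfer. How far the lock stands turned is not measured: at the start the square's sides are 0.30 to 1.25 rad anticlockwise (from above) of the box's axes. A square repeats every 1.571 rad: the key fits four ways round.
- lock_floor (a point): Floor of the socket, 20 mm below lock_mouth on the lock's axis; axes as the box's. The key drops in only within about 0.09 rad of the square, else its foot rests on the lock face. The lock turns clockwise from above with 0.18 N m of friction and stays where left; hard stop with its square 0.05 rad short of parallel to the box's sides; there the key, with its play, is parallel within about 0.1 rad.
- bowl: Bystander: small terracotta bowl, 60 mm across, 35 mm tall, standing on the lid of the box, about 100 mm from the lock; origin at the centre of its underside.
- tub: Bystander: open plastic tub, 90 mm across, 60 mm tall; origin at the centre of its underside.
- bottle: Bystander: clear plastic bottle, 80 mm across, 240 mm tall, on the far side; origin at the centre of its underside.
- beaker: Bystander: clear plastic beaker, 80 mm across, 110 mm tall, on the far side; origin at the centre of its underside.
- jar: Bystander: white lidded jar, 70 mm across, 90 mm tall, on the left; origin at the centre of its underside.
- brush: Bystander: flat brush lying on the table, about 200 mm long; origin at the middle of its length.
- wood_tool: Bystander: wooden modelling tool standing in the tool block: round, about 17 mm thick in the hole, standing up to 110 mm above the table; origin at the centre of its underside.
- loop_tool: Bystander: loop tool (dark round handle with wire loop) standing in the tool block, standing up to 112 mm above the table; origin at the centre of its underside.

How it is judged (in metres and radians):
On the way, in this order (a step that is already met when the one before it is completed fails the run):
1. the key is lifted clear of the tool block (z of key in the frame of block above 0.045 m), for 0.1 s.
2. the key is fully home in the lock, upright (z of key in the frame of lock_mouth below -0.015 m and horizontal distance between key and lock_mouth below 0.005 m and angle between key's own z axis and vertical below 0.12 rad), for 0.2 s.
3. the seated key is turned clockwise to the stop (all of step 2 and (angle between the x axis of key and the x axis of box, either way round below 0.18 rad or angle between the y axis of key and the x axis of box, either way round below 0.18 rad)), for 0.2 s.
At the end, for the whole second after the job is handed in: The key stands at rest and let go in the lock: its foot at least 15 mm below the lock face (fully home is 20 mm), within 5 mm of the lock's axis and within 0.12 rad of upright, turned clockwise to the stop, so that its bar lies parallel or square to the box's sides within 0.18 rad (all of step 3 and linear speed of key below 0.02 m/s and angular speed of key below 0.1 rad/s); the robot touches nothing.
It fails at once if the key is pressed against the lock or box with more than 25 N before its foot is 3 mm inside the lock (contact force between key and box above 25 N and z of key in the frame of lock_mouth above -0.003 m).
It fails at once if the key is pressed or wrenched against the box or its lock with more than 60 N (contact force between key and box above 60 N).
It fails at once if the robot touches the box with more than 10 N (contact force between the arm and box above 10 N).
It fails at once if another thing is moved by more than 30 mm (distance of any of bowl, tub, bottle, beaker, jar, brush, wood_tool, loop_tool from where it was at the start of the episode above 0.03 m).
It also fails if it takes over 72 s, if anything falls off the work surface, if the arm or the gripper's body presses on something with over 40 N, if the wrist force passes 120 N, or if a joint passes its speed limit or range.

ROBOT

A 6-joint arm with a two-finger parallel gripper is mounted at the origin on the work surface. World frame = base frame: x ahead of the robot, y to its left, z up, the work surface at z = 0. Lengths are in m, angles in degrees, forces in N, time in s.
With the tool pointing down it reaches from about 0.4 to 0.825 m from the base axis. Payload 7 kg.
Tool frame: the origin (TCP) lies midway between the tips of the shut fingers; the grasp point (between the pads) lies 19 mm behind it; z points along the fingers, y is the line along which they close (so a half turn about z gives the same grasp; the last joint's range is limited). The gripper opens to 88 mm and grips with 3 to 60 N. Pads are 19 mm wide; open, the fingers measure 130 mm over their backs; the gripper's body (78 mm by 193 mm) begins 47 mm behind the grasp point.
Start: joints at [-58.952, 20.546, 0.682, 0, -70.136, -16.507], TCP at [0.169, -0.653, 0.227] pointing down, gripper open.
Joint ranges: [-176.03, 176.03], [-82.01, 121.73], [-58.28, 71.71], [-173.87, 95.51], [-174.79, -0.11], [-173.66, 173.66]. Speed limits (degrees/s): [136.94, 136.94, 172.46, 180, 180, 180].

INTERFACE

Orientations are given as [roll, pitch, yaw] about the fixed x, y, z axes, in that order (R = Rz(yaw) Ry(pitch) Rx(roll)).
In Python, from plant import ctrl gives the robot as it stands. The module is installed in compiled form; this text tells all that it offers.
- The arm moves only by the tool send_rows, never from a script. Its argument "plan" is a list that holds one entry, the list of rows, each a list of 6 numbers: the shift along the tool's x, y, z in a scale on which 1.0 is 60 cm, then the turn, a rotation vector about the tool's x, y, z in a scale on which 1.0 is 180 degrees. A call has 1 to 8 rows; each row is the pose to reach, as a shift and turn from the pose commanded when the call began, along the tool's axes at that moment; what a row does not reach only later rows make up. A row lasts 1/12 s, in which the tool goes at most 41.7 mm and 7.16 degrees, less where a joint would pass 70% of its speed; a pose out of reach is approached as far as the arm can. No shift or turn number may pass 1 either way. A call with a gripper value outside its range is refused whole. "fingers" is the opening, from 0 (shut) to 1 (fully open), set as the call begins (left out, the last holds). The fingers move at their own pace and stop on an object; the grip force is fixed at half the most. Time passes only in rows, so rows that repeat a pose let the fingers close. It gives the time, the measured TCP pose, the force, the opening and the grip force at its end, in the units of the state.
- ctrl.get_obs(): the state, without advancing time (a new reading comes with each control period).
- ctrl.snapshot(name): name is "scene" or "top" or "wrist"; returns a dict with "img" (420x560x3 uint8, red, green, blue), "K" (3x3 intrinsics, pixels), "k1" (the pictures are not rectified: a ray, as slopes to the right and down, at radius r is drawn at 1 + k1 r^2 times it, then the intrinsics apply), "pose" (4x4, takes a point from camera to world coordinates). Camera axes: x right, y down, z forward; pixel columns grow to the right and rows downward; lengths in m; the calibration is good to about 2 mm. A picture is of the moment at which its call begins. There is no depth.
- ctrl.close_job(): hands the job in; it is judged then, once.
The state is a dict: "clock": time; "joint_pos": joint angles; "qvel": joint speeds; "tau": joint torques, N m; "tool_pos": TCP position; "orientation": TCP orientation; "force": force on the tool from outside, world axes, zero at the start; "moment": the same for the moment, N m; "opening": finger opening in m; "gripper_force": force on a finger pad.
Only numpy, scipy, OpenCV 4.12 (cv2) and the standard library are available. Lean on these libraries where they do the work, as an engineer would, in place of code of your own. Each camera call takes 0.05 s, during which the arm holds its last target. There are 200 camera calls.

## Working session

There is one attempt and no reset: what is moved stays moved. The work goes in short steps, Python scripts to look and compute and a tool call to move; the robot and the scene stay as the last step left them, time stands still between calls to the robot, and variables do not carry over. Pictures are saved under pics/ and viewed, at most 10 in all, crops included, and the job is handed in when it is done.

Besides the shell and the picture viewer there is one more tool, called after ">>>" as name([rows], argument=value, ...), one row to a line, values as JSON. send_rows: Moves the arm, as the interface text tells. Its arguments: {"type":"object","properties":{"plan":{"type":"array","items":{"type":"array","items":{"type":"array","items":{"type":"number"}}}},"fingers":{"type":"number"}},"required":["plan"]}

```bash
mkdir -p pics; cat > h.py <<'E'
import numpy as np, cv2, pickle
from plant import ctrl
from scipy.spatial.transform import Rotation as R
def snap(cam,name):
    s=ctrl.snapshot(cam); pickle.dump(s,open(f'pics/{name}.pkl','wb'))
    cv2.imwrite(f'pics/{name}.png',s['img'][:,:,::-1]); return s
def load(name): return pickle.load(open(f'pics/{name}.pkl','rb'))
def ray(s,u,v):
    K=s['K']; k=s['k1']; d=np.array([(u-K[0,2])/K[0,0],(v-K[1,2])/K[1,1]]); p=d.copy()
    for _ in range(30): p=d/(1+k*(p@p))
    w=s['pose'][:3,:3]@np.array([p[0],p[1],1]); return s['pose'][:3,3],w/np.linalg.norm(w)
def atz(s,u,v,z):
    o,d=ray(s,u,v); return o+d*(z-o[2])/d[2]
def tri(*obs):
    A=0;b=0
    for s,u,v in obs:
        o,d=ray(s,u,v); P=np.eye(3)-np.outer(d,d); A=A+P; b=b+P@o
    x=np.linalg.solve(A,b); return x,[np.linalg.norm((np.eye(3)-np.outer(ray(*o)[1],ray(*o)[1]))@(x-o[0]['pose'][:3,3])) for o in obs]
def proj(s,p):
    T=np.linalg.inv(s['pose']); c=T[:3,:3]@np.array(p)+T[:3,3]; q=c[:2]/c[2]; q=q*(1+s['k1']*(q@q))
    return s['K'][0,0]*q[0]+s['K'][0,2], s['K'][1,1]*q[1]+s['K'][1,2]
def crop(name,u0,v0,u1,v1,out,f):
    im=cv2.imread(f'pics/{name}.png')[v0:v1,u0:u1]; cv2.imwrite(f'pics/{out}.png',cv2.resize(im,None,fx=f,fy=f,interpolation=cv2.INTER_CUBIC))
def delta(pos,rpy):
    "shift(cm), rotvec(deg) in tool axes from measured pose"
    o=ctrl.get_obs(); r=R.from_euler('xyz',o['orientation'],degrees=True); t=R.from_euler('xyz',rpy,degrees=True)
    return r.inv().apply(np.array(pos)-o['tool_pos'])*100,(r.inv()*t).as_rotvec(degrees=True)
E
python3 - <<'E'
from h import *
np.set_printoptions(precision=4,suppress=True)
a=snap('scene','s0');b=snap('top','t0');c=snap('wrist','w0')
for s in(a,b,c):print(s['K'].tolist(),s['k1'],s['pose'].round(3).tolist())
print(ctrl.get_obs())
im=np.vstack([np.hstack([a['img'],b['img']])]);cv2.imwrite('pics/m0.png',cv2.resize(im,(800,300),interpolation=cv2.INTER_AREA)[:,:,::-1])
E
```

```text
[[492.74102337879054, 0.0, 275.00163259699735], [0.0, 492.74102337879054, 210.76082749242457], [0.0, 0.0, 1.0]] -0.1477707640041519 [[-0.509, 0.6, -0.617, 1.254], [0.861, 0.364, -0.356, 0.509], [0.011, -0.712, -0.702, 0.828], [0.0, 0.0, 0.0, 1.0]]
[[434.3195458244295, 0.0, 273.27591807367764], [0.0, 434.3195458244295, 209.9951133545757], [0.0, 0.0, 1.0]] -0.09209840136487402 [[-0.025, -0.988, 0.149, 0.474], [-1.0, 0.026, 0.006, 0.129], [-0.009, -0.149, -0.989, 1.088], [0.0, 0.0, 0.0, 1.0]]
[[314.83251053392314, 0.0, 285.1070214443266], [0.0, 314.83251053392314, 208.8507073377764], [0.0, 0.0, 1.0]] -0.054599562865166824 [[-0.251, 0.924, 0.287, 0.09], [0.968, 0.24, 0.077, -0.672], [0.002, 0.297, -0.955, 0.382], [0.0, 0.0, 0.0, 1.0]]
{'clock': 0.15, 'joint_pos': array([-58.9516,  20.5823,   0.6458,  -0.0132, -70.135 , -16.5066]), 'qvel': array([-0.0466, -0.1042,  0.1368,  0.0794, -0.1222,  0.0446]), 'tau': array([ -0.0015, -58.3273,  29.3292,   7.0011,   0.0088,  -0.0001]), 'tool_pos': array([ 0.1694, -0.653 ,  0.2258]), 'orientation': array([ 179.9279,   -0.0085, -165.4627]), 'force': array([ 0.7613,  0.3573, -0.3973]), 'moment': array([-0.0123, -0.0237,  0.0259]), 'gripper_force': 0.0, 'opening': 0.0876713550710811}
```

View pics/t0.png

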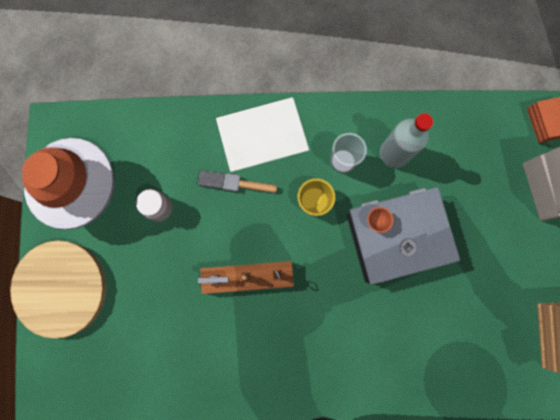

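View pics/s0.png

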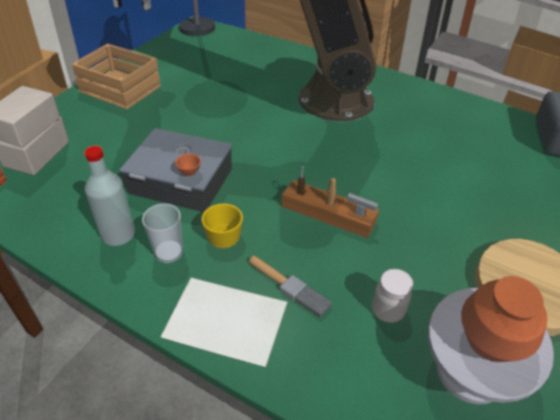

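The top view shows the key bar at about (213,281) on the block's left end, the lock at (408,247) and the bowl at (380,219). In the scene view the key is at about (362,203) and the lock at about (183,152). I'll enlarge these areas.

```bash
python3 - <<'E'
from h import *
t=cv2.imread('pics/t0.png');s=cv2.imread('pics/s0.png')
def c(im,u,v,w,h,W,H): return cv2.resize(im[v:v+h,u:u+w],(W,H),interpolation=cv2.INTER_CUBIC)
cv2.imwrite('pics/c1.png',np.vstack([np.hstack([c(t,190,250,100,75,400,300),c(t,380,220,50,37,400,300)]),np.hstack([c(s,320,170,80,60,400,300),c(s,160,135,50,37,400,300)])]))
E
```

```text
(no output)
```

View pics/c1.png

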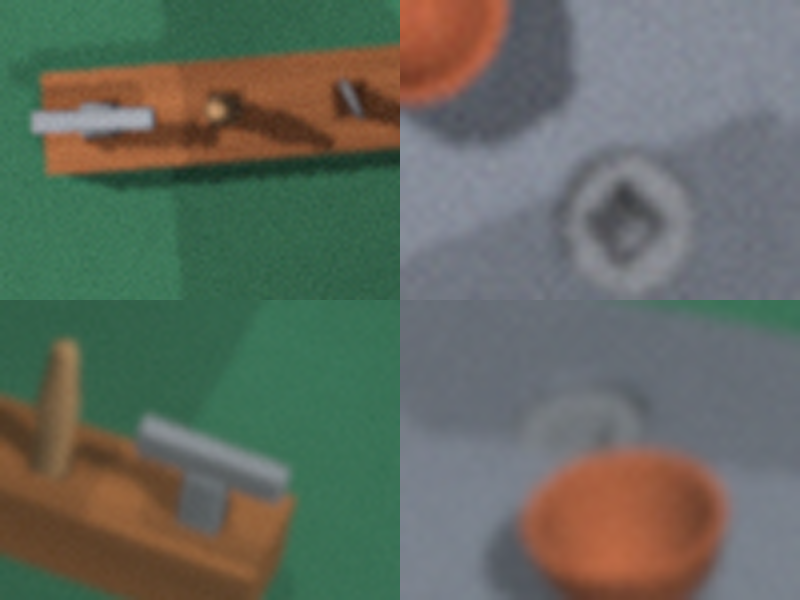

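The key's bar runs in the top picture from (198,280.5) to (228,279.7), and its centre in the scene picture is about (362.8,200). The lock mouth is at (408.2,247.4), with its square about 45° in the image.

```bash
python3 - <<'E'
from h import *
np.set_printoptions(precision=4,suppress=True)
t=load('t0');s=load('s0')
print(tri((t,213,280.1),(s,362.8,200.2)))
a,b=atz(t,198,280.5,.081),atz(t,228,279.75,.081);print(a,b,np.linalg.norm(a-b),np.degrees(np.arctan2(*(b-a)[[1,0]])))
print(tri((t,408.25,247.4),(s,178+4.7*1-.4,152.5-0.3)),atz(t,408.25,247.4,.074))
w=load('w0');T=np.eye(4);o=ctrl.get_obs();T[:3,:3]=R.from_euler('xyz',o['orientation'],degrees=True).as_matrix();T[:3,3]=o['tool_pos'];print(np.linalg.inv(T)@w['pose'])
m=(a+b)/2
for z in (.23,): print(delta([m[0],m[1],z],[180,0,-180]),delta([m[0],m[1],z],[180,0,0]))
E
```

```text
(array([0.4663, 0.2787, 0.0793]), [np.float64(0.0006390644622422142), np.float64(0.0006390644622421182)])
[0.4664 0.3127 0.081 ] [0.4666 0.2433 0.081 ] 0.06941317227296982 -89.77712516049465
(array([ 0.5299, -0.1799,  0.0712]), [np.float64(0.00036209901447163993), np.float64(0.00036209901447176293)]) [ 0.53   -0.1794  0.074 ]
[[ 0.0005 -0.9547 -0.2976  0.0816]
 [ 1.      0.0003  0.0007  0.0014]
 [-0.0006 -0.2976  0.9547 -0.1561]
 [ 0.      0.      0.      1.    ]]
(array([-52.1306,  82.6613,  -0.3198]), array([ 0.0707, -0.0176, 14.5373])) (array([-52.1306,  82.6613,  -0.3198]), array([   0.0255,    0.1026, -165.4627]))
```

```bash
python3 - <<'E'
from h import *
print(delta([.53,-.18,.25],[180,0,-90]))
E
```

```text
(array([-46.78312692,  36.73961019,  -2.37679303]), array([ 6.69805689e-02,  4.03036057e-02, -7.54627037e+01]))
```

Units first: shifts go in shares of 60 cm and turns go in shares of 180 degrees. So -46.8 cm / 60 = -0.78, 36.7 cm / 60 = 0.6117, -75.5 degrees / 180 = -0.4194.

>>> send_rows([
  [[-0.78,0.6117,-0.04,0,0,-0.4194],[-0.78,0.6117,-0.04,0,0,-0.4194],[-0.78,0.6117,-0.04,0,0,-0.4194],[-0.78,0.6117,-0.04,0,0,-0.4194],[-0.78,0.6117,-0.04,0,0,-0.4194],[-0.78,0.6117,-0.04,0,0,-0.4194],[-0.78,0.6117,-0.04,0,0,-0.4194],[-0.78,0.6117,-0.04,0,0,-0.4194]],
], fingers=1)

```text
clock: 0.82
tool_pos: [0.3722, -0.3868, 0.2401]
orientation: [-180.0, 0.0, -107.8]
force: [1.7, -0.5, 0.0]
opening: 0.0875
gripper_force: 0.0
```

```bash
python3 - <<'E'
from h import *
print(delta([.53,-.18,.25],[180,0,-90]))
E
```

```text
(array([-24.51251753,  -8.69719282,  -0.98870596]), array([-4.61118622e-03,  4.04946340e-03, -1.78163157e+01]))
```

Scaled: -24.5 cm / 60 = -0.4083, -8.7 cm / 60 = -0.145, -17.8 degrees / 180 = -0.0989.

>>> send_rows([
  [[-0.4083,-0.145,-0.0167,0,0,-0.0989],[-0.4083,-0.145,-0.0167,0,0,-0.0989],[-0.4083,-0.145,-0.0167,0,0,-0.0989],[-0.4083,-0.145,-0.0167,0,0,-0.0989],[-0.4083,-0.145,-0.0167,0,0,-0.0989],[-0.4083,-0.145,-0.0167,0,0,-0.0989],[-0.4083,-0.145,-0.0167,0,0,-0.0989],[-0.4083,-0.145,-0.0167,0,0,-0.0989]],
])

```text
clock: 1.48
tool_pos: [0.5322, -0.1804, 0.2495]
orientation: [180.0, 0.0, -90.2]
force: [-0.6, 0.1, -1.2]
opening: 0.088
gripper_force: 0.0
```

```bash
python3 - <<'E'
from h import *
snap('wrist','w1'); print(ctrl.get_obs()); print(proj(load('w1'),[.53,-.1797,.074]))
E
```

```text
{'clock': 1.5333, 'joint_pos': array([ 1.09680031e+00,  9.06424431e+00, -1.18254366e+01, -8.05401058e-03,
       -6.91615881e+01, -1.30882318e+00]), 'qvel': array([-2.17364881, -0.78985631, -0.97231596,  0.03626466, -0.13133842,
        0.76884858]), 'tau': array([  1.29182741, -41.65368319,  29.74826396,   6.97743326,
         0.12235324,  -0.21080362]), 'tool_pos': array([ 0.53113001, -0.18161693,  0.24951564]), 'orientation': array([ 1.79948572e+02,  6.35159359e-03, -9.02148942e+01]), 'force': array([-0.15085462, -1.15812997, -0.13948885]), 'moment': array([-0.01135014,  0.1750443 , -0.01693652]), 'gripper_force': 0.0, 'opening': 0.08774705701351744}
(np.float64(286.0753108266312), np.float64(188.39574586573747))
```

View pics/w1.png

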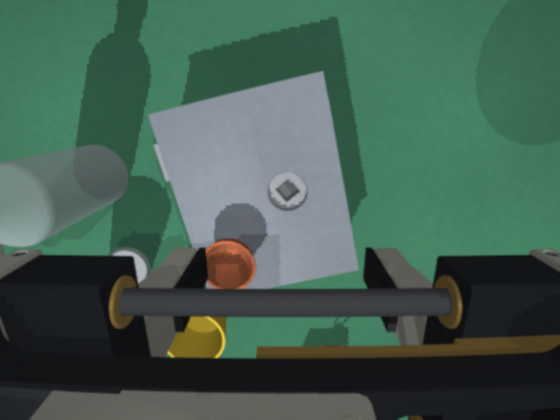

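The wrist view shows the lock well at (288,190) with a dark square socket, the bowl at (228,265) and the box's lid corners at (150,115), (324,72) and (357,269). I'll take a settled picture and enlarge the lock.

```bash
python3 - <<'E'
from h import *
snap('wrist','w2'); print(ctrl.get_obs()['tool_pos']); crop('w2',260,165,320,210,'c2',13)
E
```

```text
[ 0.53043182 -0.1825012   0.24954954]
```

View pics/c2.png

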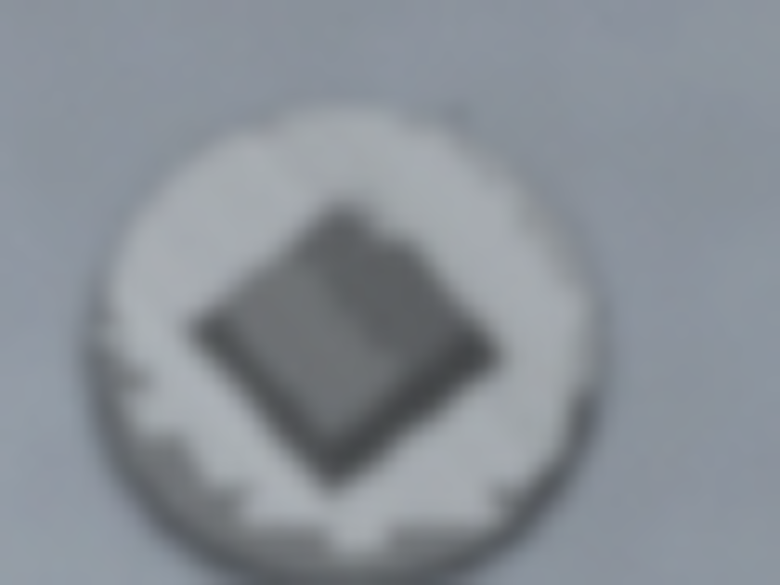

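The socket's corners in the crop are left (190,325), top (348,198), right (502,352) and bottom (330,492).

```bash
python3 - <<'E'
from h import *
np.set_printoptions(precision=4,suppress=True)
s=load('w2')
c=[(190,325),(348,198),(502,352),(330,492)]
px=[((x+.5)/13-.5+260,(y+.5)/13-.5+165) for x,y in c]
P=np.array([atz(s,*p,.074) for p in px]);print(P,P.mean(0))
d=np.roll(P,-1,0)-P
print([np.linalg.norm(x) for x in d],[np.degrees(np.arctan2(x[1],x[0]))%90 for x in d])
m=np.mean(px,0); t=load('t0')
print(m,tri((s,*m),(t,408.25,247.4)))
L=np.array([atz(load('w1'),*p,.08) for p in [(150,115),(324,72),(357,269)]]);e=np.diff(L,axis=0)
print(L,[(np.linalg.norm(x),np.degrees(np.arctan2(x[1],x[0]))) for x in e])
print(delta([.4665,.278,.25],[180,0,-90]))
E
```

```text
[[ 0.5417 -0.1797  0.074 ]
 [ 0.5285 -0.1904  0.074 ]
 [ 0.5157 -0.1773  0.074 ]
 [ 0.5301 -0.1652  0.074 ]] [ 0.529  -0.1782  0.074 ]
[np.float64(0.01700588139978738), np.float64(0.018368649354855257), np.float64(0.0188239239035926), np.float64(0.01860065650209216)] [np.float64(39.15055605613992), np.float64(44.31248258950586), np.float64(40.0813512018322), np.float64(38.6487156068401)]
[285.8846 190.8269] (array([ 0.5294, -0.1787,  0.0762]), [np.float64(0.00041812941915449073), np.float64(0.00041812941915470427)])
[[ 0.6667 -0.2576  0.08  ]
 [ 0.4933 -0.2965  0.08  ]
 [ 0.4479 -0.0852  0.08  ]] [(np.float64(0.1777718117588628), np.float64(-167.3418361003689)), (np.float64(0.21616582991584074), np.float64(102.11216491742911))]
(array([-46.0175,   6.6242,  -0.0337]), array([ 0.0592,  0.0058, -0.2875]))
```

Scaled: -46 cm / 60 = -0.7667, 6.6 cm / 60 = 0.11.

>>> send_rows([
  [[-0.7667,0.11,0,0,0,0],[-0.7667,0.11,0,0,0,0],[-0.7667,0.11,0,0,0,0],[-0.7667,0.11,0,0,0,0],[-0.7667,0.11,0,0,0,0],[-0.7667,0.11,0,0,0,0],[-0.7667,0.11,0,0,0,0],[-0.7667,0.11,0,0,0,0]],
])

```text
clock: 2.25
tool_pos: [0.4845, 0.1476, 0.2504]
orientation: [-180.0, 0.0, -90.5]
force: [0.8, -0.8, 0.0]
opening: 0.0874
gripper_force: 0.0
```

```bash
python3 - <<'E'
from h import *
print(delta([.4665,.278,.2],[180,0,-90]))
E
```

```text
(array([-13.02239469,   1.90984813,   5.04213934]), array([-0.02917328,  0.02237639, -0.46907376]))
```

Scaled: -13 cm / 60 = -0.2167, 5 cm / 60 = 0.0833, -0.4 degrees / 180 = -0.0022.

>>> send_rows([
  [[-0.2167,0.0317,0.0833,0,0,-0.0022],[-0.2167,0.0317,0.0833,0,0,-0.0022],[-0.2167,0.0317,0.0833,0,0,-0.0022],[-0.2167,0.0317,0.0833,0,0,-0.0022],[-0.2167,0.0317,0.0833,0,0,-0.0022],[-0.2167,0.0317,0.0833,0,0,-0.0022],[-0.2167,0.0317,0.0833,0,0,-0.0022],[-0.2167,0.0317,0.0833,0,0,-0.0022]],
])

```text
clock: 2.92
tool_pos: [0.4677, 0.2761, 0.2007]
orientation: [-180.0, 0.0, -90.1]
force: [-0.3, 0.0, -0.2]
opening: 0.0878
gripper_force: 0.0
```

```bash
python3 - <<'E'
from h import *
s=snap('wrist','w3'); print(ctrl.get_obs()['tool_pos'],ctrl.get_obs()['orientation']);u,v=map(int,proj(s,[.4665,.278,.081]));print(u,v); crop('w3',u-80,v-60,u+80,v+60,'c3',5)
E
```

```text
[0.46769555 0.27618347 0.20072516] [-1.79957803e+02  4.43308934e-02 -9.00642278e+01]
285 204
```

View pics/c3.png

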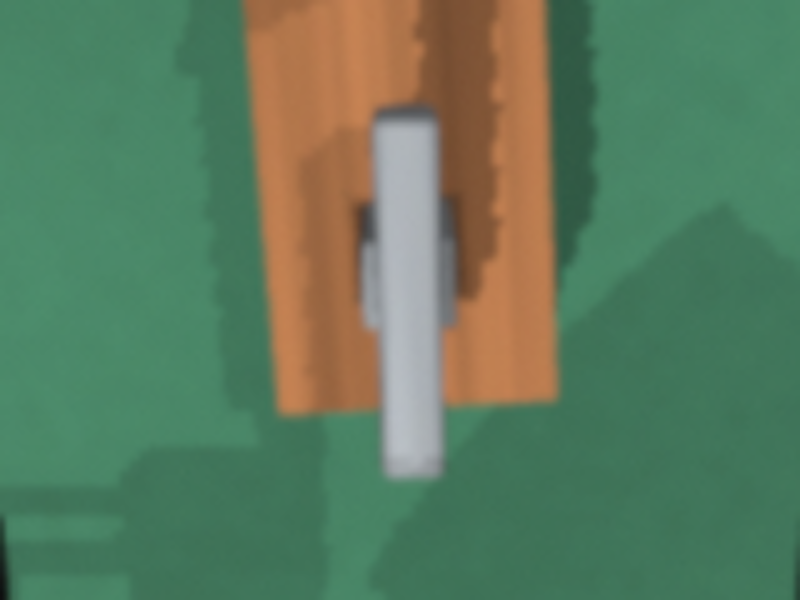

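The crop shows the bar's top face, with its midline from (406,122) to (412.5,462) in crop pixels.

```bash
python3 - <<'E'
from h import *
np.set_printoptions(precision=4,suppress=True)
s=load('w3');f=lambda x,y:((x+.5)/5-.5+205,(y+.5)/5-.5+144)
a,b=[atz(s,*f(*p),.081) for p in [(406,120),(412.5,470)]];m=(a+b)/2;d=a-b
print(a,b,m,np.linalg.norm(d),np.degrees(np.arctan2(d[1],d[0])))
t=load('t0');q=proj(s,m);print(tri((s,*q),(t,213,280.1),(load('s0'),362.8,200.2)))
print(s['pose'][:3,3],delta([.4665,.278,.0565],[180,0,-90]))
E
```

```text
[0.466  0.2444 0.081 ] [0.4648 0.311  0.081 ] [0.4654 0.2777 0.081 ] 0.06663513591033236 -88.93545035054959
(array([0.4658, 0.2786, 0.0788]), [np.float64(0.0004971630752502926), np.float64(0.0008141248517028202), np.float64(0.0006555121416600377)])
[0.4664 0.1963 0.3568] (array([-0.1704,  0.1304, 14.4226]), array([-0.0422,  0.0443, -0.0642]))
```

Scaled: 14.4 cm / 60 = 0.24, 13.5 cm / 60 = 0.225, -0.6 degrees / 180 = -0.0033.

>>> send_rows([
  [[-0.0033,0.0033,0.0583,0,0,-0.0033],[-0.0033,0.0033,0.1167,0,0,-0.0033],[-0.0033,0.0033,0.1667,0,0,-0.0033],[-0.0033,0.0033,0.2,0,0,-0.0033],[-0.0033,0.0033,0.225,0,0,-0.0033],[-0.0033,0.0033,0.24,0,0,-0.0033],[-0.0033,0.0033,0.24,0,0,-0.0033],[-0.0033,0.0033,0.24,0,0,-0.0033]],
])

```text
clock: 3.63
tool_pos: [0.4656, 0.2791, 0.0565]
orientation: [-180.0, 0.0, -89.4]
force: [0.0, 0.1, 0.5]
opening: 0.0879
gripper_force: 0.0
```

>>> send_rows([
  [[0,0,0,0,0,0],[0,0,0,0,0,0],[0,0,0,0,0,0],[0,0,0,0,0,0],[0,0,0,0,0,0],[0,0,0,0,0,0],[0,0,0,0,0,0],[0,0,0,0,0,0]],
], fingers=0)

```text
clock: 4.3
tool_pos: [0.4651, 0.2795, 0.056]
orientation: [180.0, 0.0, -89.4]
force: [-0.9, -0.2, -0.1]
opening: 0.0402
gripper_force: 0.0
```

>>> send_rows([
  [[0,0,0,0,0,0],[0,0,0,0,0,0],[0,0,0,0,0,0],[0,0,0,0,0,0],[0,0,0,0,0,0],[0,0,0,0,0,0],[0,0,0,0,0,0],[0,0,0,0,0,0]],
])

```text
clock: 4.97
tool_pos: [0.4651, 0.2794, 0.056]
orientation: [180.0, -0.0, -89.4]
force: [-0.6, 0.7, -1.2]
opening: 0.0176
gripper_force: 29.9
```

The fingers stopped at 17.6 mm, so the tips are holding the top of the shank, which is 18 mm with faces parallel to the bar. That is a good flat grasp. I'll lift the key.

Scaled: -15 cm / 60 = -0.25, -13 cm / 60 = -0.2167.

>>> send_rows([
  [[0,0,-0.0167,0,0,0],[0,0,-0.0333,0,0,0],[0,0,-0.0667,0,0,0],[0,0,-0.1,0,0,0],[0,0,-0.1417,0,0,0],[0,0,-0.1833,0,0,0],[0,0,-0.2167,0,0,0],[0,0,-0.25,0,0,0]],
])

```text
clock: 5.63
tool_pos: [0.465, 0.2793, 0.2086]
orientation: [-180.0, 0.1, -89.4]
force: [-0.6, 0.1, -2.5]
opening: 0.018
gripper_force: 29.9
```

>>> send_rows([
  [[0,0,0,0,0,0],[0,0,0,0,0,0],[0,0,0,0,0,0]],
])

```text
clock: 5.88
tool_pos: [0.4646, 0.2791, 0.2062]
orientation: [180.0, 0.0, -89.4]
force: [-0.6, -0.2, -0.9]
opening: 0.0178
gripper_force: 29.9
```

```bash
python3 - <<'E'
from h import *
a=snap('wrist','w4');b=snap('scene','s4');o=ctrl.get_obs();print(o['tool_pos'],o['orientation'],o['opening'],o['force'])
p=o['tool_pos']; u,v=map(int,proj(b,p)); w,x=map(int,proj(a,p)); print(u,v,w,x)
f=lambda im,u,v,d:cv2.resize(im[v-d:v+d,u-d:u+d,::-1],(400,400),interpolation=cv2.INTER_CUBIC)
cv2.imwrite('pics/c4.png',np.hstack([f(a['img'],w,x,80),f(b['img'],u,v,40)]))
print(delta([.5292,-.1786,.2],[180,0,-49.5]))
E
```

```text
[0.46456903 0.278898   0.20527401] [ 1.79926237e+02 -5.90618183e-02 -8.93751123e+01] 0.017816088077047338 [-0.4651512   0.47287655 -2.18492041]
370 155 283 261
(array([45.81699879, -5.96449442,  0.56695236]), array([ 9.13139173e-02, -3.09905692e-02, -3.98751412e+01]))
```

View pics/c4.png

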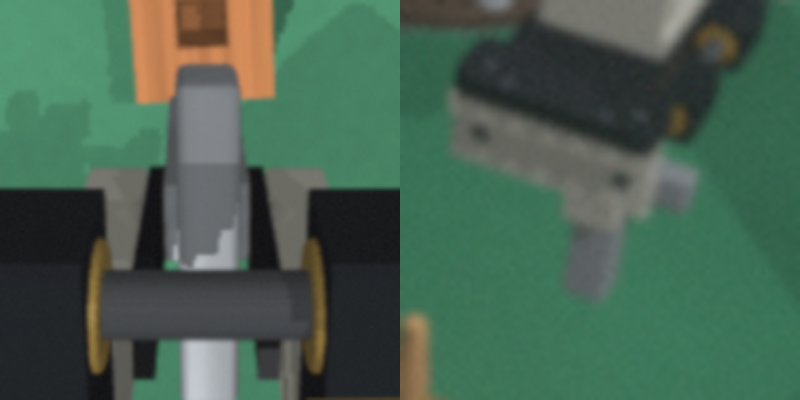

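The key is held upright in the fingers and clear of the block, with the near edge of the bar's top face at crop y≈80. I'll check the offset along the bar and go to the lock.

```bash
python3 - <<'E'
from h import *
a=load('w4');p=ctrl.get_obs()['tool_pos']
for y in(66,80): print(atz(a,285,(y+.5)/2.5-.5+181,p[2]+(.025 if y==80 else .009))-p)
E
```

```text
[-0.00059009 -0.03417225  0.009     ]
[-0.00056257 -0.03648905  0.025     ]
```

Scaled: 45.8 cm / 60 = 0.7633, -6 cm / 60 = -0.1, -39.9 degrees / 180 = -0.2217.

>>> send_rows([
  [[0.7633,-0.1,0.0083,0,0,-0.2217],[0.7633,-0.1,0.0083,0,0,-0.2217],[0.7633,-0.1,0.0083,0,0,-0.2217],[0.7633,-0.1,0.0083,0,0,-0.2217],[0.7633,-0.1,0.0083,0,0,-0.2217],[0.7633,-0.1,0.0083,0,0,-0.2217],[0.7633,-0.1,0.0083,0,0,-0.2217],[0.7633,-0.1,0.0083,0,0,-0.2217]],
])

```text
clock: 6.65
tool_pos: [0.5094, -0.0354, 0.2019]
orientation: [179.9, 0.0, -49.4]
force: [1.2, 1.1, -1.0]
opening: 0.0174
gripper_force: 29.9
```

```bash
python3 - <<'E'
from h import *
print(delta([.5292,-.1786,.2],[180,0,-49.5]))
E
```

```text
(array([12.15090856,  7.82476701,  0.19544906]), array([0.06921624, 0.03417777, 0.14524326]))
```

Scaled: 12.2 cm / 60 = 0.2033, 7.8 cm / 60 = 0.13.

>>> send_rows([
  [[0.2033,0.13,0.0033,0,0,0],[0.2033,0.13,0.0033,0,0,0],[0.2033,0.13,0.0033,0,0,0],[0.2033,0.13,0.0033,0,0,0],[0.2033,0.13,0.0033,0,0,0],[0.2033,0.13,0.0033,0,0,0],[0.2033,0.13,0.0033,0,0,0],[0.2033,0.13,0.0033,0,0,0]],
])

```text
clock: 7.32
tool_pos: [0.5298, -0.1762, 0.2002]
orientation: [180.0, 0.0, -49.4]
force: [0.1, 0.7, -1.2]
opening: 0.0176
gripper_force: 29.9
```

```bash
python3 - <<'E'
from h import *
o=ctrl.get_obs();print(o['tool_pos'],o['orientation'],o['force'],o['joint_pos'])
print(delta([.5292,-.1786,.128],[180,0,-49.5]))
E
```

```text
[ 0.52979647 -0.17622701  0.20021127] [ 1.79969621e+02  3.59650725e-02 -4.94165962e+01] [ 0.05146407  0.6966736  -1.21326761] [ 1.68630429e+00  1.07478140e+01 -1.64041000e+01 -1.00152708e-02
 -6.28943125e+01  3.89016760e+01]
(array([0.1459484 , 0.19584693, 7.22114123]), array([0.03040477, 0.03594295, 0.08341334]))
```

Scaled: 6.5 cm / 60 = 0.1083, 5.5 cm / 60 = 0.0917.

>>> send_rows([
  [[0.0025,0.0033,0.0333,0,0,0],[0.0025,0.0033,0.0667,0,0,0],[0.0025,0.0033,0.0917,0,0,0],[0.0025,0.0033,0.1083,0,0,0],[0.0025,0.0033,0.1083,0,0,0],[0.0025,0.0033,0.1083,0,0,0],[0.0025,0.0033,0.1083,0,0,0]],
])

```text
clock: 7.9
tool_pos: [0.5303, -0.1791, 0.1367]
orientation: [-179.9, -0.1, -49.4]
force: [-0.7, -0.4, -1.5]
opening: 0.0175
gripper_force: 29.9
```

```bash
python3 - <<'E'
from h import *
a=snap('wrist','w5');b=snap('top','t5');o=ctrl.get_obs();print(o['tool_pos'],o['orientation'],o['force'])
p=[.5292,-.1786,.08]; u,v=map(int,proj(b,p)); w,x=map(int,proj(a,p)); print(u,v,w,x)
f=lambda im,u,v,d:cv2.resize(im[v-d:v+d,u-d:u+d,::-1],(400,400),interpolation=cv2.INTER_CUBIC)
cv2.imwrite('pics/c5.png',np.hstack([f(a['img'],w,x,50),f(b['img'],u,v,25)]))
E
```

```text
[ 0.53027966 -0.17931065  0.13677362] [-1.79923350e+02 -8.18043182e-02 -4.94325549e+01] [ 0.69527032  0.02814451 -1.42769554]
408 247 285 227
```

View pics/c5.png

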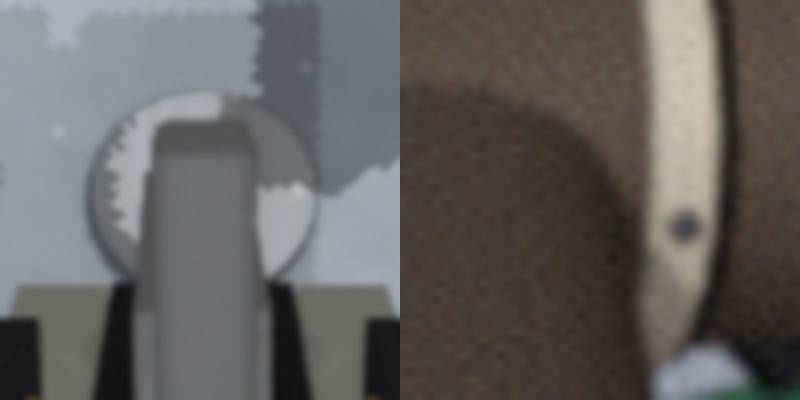

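The crop shows the well rim at left x≈86, right x≈320 and top y≈92. The bar is centred on it at x≈204. I'll fit the well centre from the rim.

```bash
python3 - <<'E'
from h import *
from scipy.optimize import least_squares
np.set_printoptions(precision=4,suppress=True)
s=load('w5');o=ctrl.get_obs();p=o['tool_pos']
f=lambda x,y:((x+.5)/4-.5+235,(y+.5)/4-.5+177)
P=np.array([atz(s,*f(*q),.08)[:2] for q in [(86,195),(320,195),(203,92),(112,135),(292,130)]])
r=least_squares(lambda c:np.hypot(*(P-c[:2]).T)-.021,[.529,-.178]);print(r.x,r.fun)
r=least_squares(lambda c:np.hypot(*(P-c[:2]).T)-c[2],[.529,-.178,.021]);print(r.x,r.fun)
print(proj(s,[p[0],p[1],p[2]+.025]),f(204,200))
E
```

```text
[ 0.5292 -0.1783] [ 0.0002  0.0001  0.     -0.0001  0.0001]
[ 0.5291 -0.1781  0.0211] [ 0.0001 -0.0001  0.0001 -0.0002  0.    ]
(np.float64(285.19043088954857), np.float64(285.79067660382475)) (285.625, 226.625)
```

Scaled: 1.3 cm / 60 = 0.0217, -0.15 cm / 60 = -0.0025.

>>> send_rows([
  [[-0.0025,0.0005,0.0083,0,0,0],[-0.0025,0.0005,0.015,0,0,0],[-0.0025,0.0005,0.02,0,0,0],[-0.0025,0.0005,0.0217,0,0,0],[-0.0025,0.0005,0.0217,0,0,0],[-0.0025,0.0005,0.0217,0,0,0],[-0.0025,0.0005,0.0217,0,0,0],[-0.0025,0.0005,0.0217,0,0,0]],
])

```text
clock: 8.67
tool_pos: [0.5284, -0.1785, 0.1227]
orientation: [-180.0, -0.0, -49.5]
force: [0.0, 0.7, -1.9]
opening: 0.0175
gripper_force: 29.9
```

>>> send_rows([
  [[0,0,0,0,0,0],[0,0,0,0,0,0],[0,0,0,0,0,0],[0,0,0,0,0,0],[0,0,0,0,0,0],[0,0,0,0,0,0]],
])

```text
clock: 9.17
tool_pos: [0.5283, -0.1785, 0.1226]
orientation: [180.0, 0.0, -49.5]
force: [0.5, -1.4, -0.8]
opening: 0.0177
gripper_force: 29.9
```

Scaled: 0.35 cm / 60 = 0.0058, -0.08 cm / 60 = -0.0013.

>>> send_rows([
  [[0.0005,-0.0013,0,0,0,0],[0.0005,-0.0013,0.0017,0,0,0],[0.0005,-0.0013,0.0033,0,0,0],[0.0005,-0.0013,0.005,0,0,0],[0.0005,-0.0013,0.0058,0,0,0],[0.0005,-0.0013,0.0058,0,0,0],[0.0005,-0.0013,0.0058,0,0,0]],
])

```text
clock: 9.75
tool_pos: [0.5291, -0.1783, 0.1193]
orientation: [-180.0, -0.0, -49.5]
force: [-0.9, 0.3, 1.7]
opening: 0.0176
gripper_force: 29.9
```

Scaled: 0.1 cm / 60 = 0.0017, 0.06 cm / 60 = 0.001.

>>> send_rows([
  [[0,0,0.0005,0,0,0],[0,0,0.001,0,0,0],[0,0,0.0017,0,0,0],[0,0,0.0017,0,0,0]],
])

```text
clock: 10.08
tool_pos: [0.5287, -0.1781, 0.1177]
orientation: [180.0, 0.0, -49.5]
force: [0.6, -0.4, -0.9]
opening: 0.0176
gripper_force: 29.9
```

Scaled: 0.15 cm / 60 = 0.0025, 0.1 cm / 60 = 0.0017.

>>> send_rows([
  [[0,0,0.0008,0,0,0],[0,0,0.0017,0,0,0],[0,0,0.0025,0,0,0],[0,0,0.0025,0,0,0]],
])

```text
clock: 10.42
tool_pos: [0.5289, -0.1782, 0.1163]
orientation: [180.0, 0.0, -49.5]
force: [-1.0, -0.8, -2.2]
opening: 0.0178
gripper_force: 29.9
```

The key has dropped into the lock. I'll continue gently.

Scaled: 0.6 cm / 60 = 0.01, 0.5 cm / 60 = 0.0083.

>>> send_rows([
  [[0,0,0.0017,0,0,0],[0,0,0.0033,0,0,0],[0,0,0.005,0,0,0],[0,0,0.0067,0,0,0],[0,0,0.0083,0,0,0],[0,0,0.01,0,0,0],[0,0,0.01,0,0,0]],
])

```text
clock: 11.0
tool_pos: [0.5289, -0.1782, 0.1103]
orientation: [180.0, 0.0, -49.5]
force: [-1.8, -1.7, -1.7]
opening: 0.0177
gripper_force: 29.9
```

Scaled: 0.7 cm / 60 = 0.0117, 0.6 cm / 60 = 0.01.

>>> send_rows([
  [[0,0,0.0017,0,0,0],[0,0,0.0033,0,0,0],[0,0,0.005,0,0,0],[0,0,0.0067,0,0,0],[0,0,0.0083,0,0,0],[0,0,0.01,0,0,0],[0,0,0.0117,0,0,0],[0,0,0.0117,0,0,0]],
])

```text
clock: 11.67
tool_pos: [0.529, -0.1782, 0.1033]
orientation: [180.0, 0.0, -49.5]
force: [-1.6, -0.7, -1.6]
opening: 0.0178
gripper_force: 29.9
```

Scaled: 0.25 cm / 60 = 0.0042, 0.2 cm / 60 = 0.0033.

>>> send_rows([
  [[0,0,0.0017,0,0,0],[0,0,0.0033,0,0,0],[0,0,0.0042,0,0,0],[0,0,0.0042,0,0,0],[0,0,0.0042,0,0,0]],
])

```text
clock: 12.08
tool_pos: [0.529, -0.1782, 0.1009]
orientation: [180.0, 0.0, -49.5]
force: [-1.8, -2.1, -2.0]
opening: 0.0177
gripper_force: 29.9
```

```bash
python3 -c "
from h import *
o=ctrl.get_obs();print(o['tool_pos'],o['force'],o['moment'],o['joint_pos'])"
```

```text
[ 0.5290457  -0.17815028  0.10094192] [-1.80469555 -2.09298429 -1.97077936] [-0.76502491  0.84841895 -0.00831781] [ 1.48146637e+00  1.62757268e+01 -2.36106426e+01 -6.22815014e-03
 -5.01222004e+01  3.90567596e+01]
```

Scaled: 14 degrees / 180 = 0.0778.

>>> send_rows([
  [[0,0,0,0,0,0.0111],[0,0,0,0,0,0.0222],[0,0,0,0,0,0.0333],[0,0,0,0,0,0.0444],[0,0,0,0,0,0.0556],[0,0,0,0,0,0.0667],[0,0,0,0,0,0.0778],[0,0,0,0,0,0.0778]],
])

```text
clock: 12.75
tool_pos: [0.5287, -0.178, 0.1008]
orientation: [180.0, 0.0, -63.5]
force: [-2.7, -1.2, -1.8]
opening: 0.0177
gripper_force: 29.9
```

```bash
python3 -c "
from h import *
o=ctrl.get_obs();print(o['tool_pos'],o['orientation'],o['force'],o['moment'],o['opening'])"
```

```text
[ 0.52872989 -0.17801331  0.10083427] [ 1.79966110e+02  3.15780684e-02 -6.35422279e+01] [-2.72592625 -1.23522728 -1.79789292] [-0.33335994  1.17528127  0.15921952] 0.017748138645690383
```

Scaled: 9 degrees / 180 = 0.05.

>>> send_rows([
  [[0,0,0,0,0,0.0083],[0,0,0,0,0,0.0167],[0,0,0,0,0,0.025],[0,0,0,0,0,0.0333],[0,0,0,0,0,0.0417],[0,0,0,0,0,0.05],[0,0,0,0,0,0.05]],
])

```text
clock: 13.33
tool_pos: [0.5288, -0.1779, 0.1008]
orientation: [180.0, 0.0, -72.5]
force: [-1.8, 0.2, -1.8]
opening: 0.0175
gripper_force: 29.9
```

```bash
python3 -c "
from h import *
o=ctrl.get_obs();print(o['tool_pos'],o['orientation'],o['force'],o['moment'],o['opening'])"
```

```text
[ 0.52883243 -0.17791825  0.10081268] [ 1.79975450e+02  3.03094733e-02 -7.24631528e+01] [-1.82268377  0.16341125 -1.80980623] [0.1098464  1.08702593 0.14319116] 0.017522464109780568
```

Scaled: 3 degrees / 180 = 0.0167.

>>> send_rows([
  [[0,0,0,0,0,0.0056],[0,0,0,0,0,0.0111],[0,0,0,0,0,0.0167],[0,0,0,0,0,0.0167]],
])

```text
clock: 13.67
tool_pos: [0.5289, -0.178, 0.1009]
orientation: [180.0, 0.0, -75.5]
force: [-3.2, 1.6, -3.5]
opening: 0.0175
gripper_force: 29.9
```

```bash
python3 -c "
from h import *
o=ctrl.get_obs();print(o['orientation'],o['force'],o['moment'],o['opening'])"
```

```text
[ 1.79983159e+02  2.36510144e-02 -7.55318070e+01] [-3.16168648  1.59050948 -3.52928923] [0.59018108 1.02062037 0.16918202] 0.017497401129464928
```

Still only friction torque. I'll continue in 1° steps.

Scaled: 2 degrees / 180 = 0.0111.

>>> send_rows([
  [[0,0,0,0,0,0.0039],[0,0,0,0,0,0.0078],[0,0,0,0,0,0.0111],[0,0,0,0,0,0.0111]],
])

```text
clock: 14.0
tool_pos: [0.529, -0.178, 0.1009]
orientation: [180.0, 0.0, -77.5]
force: [-1.7, 2.7, -4.5]
opening: 0.0175
gripper_force: 29.9
```

```bash
python3 -c "
from h import *
o=ctrl.get_obs();print(o['orientation'],o['force'],o['moment'],o['opening'])"
```

```text
[ 1.79990829e+02  1.82841677e-02 -7.75207295e+01] [-1.70400418  2.69728524 -4.45863474] [0.88761493 0.95647309 0.14238163] 0.017539417491546545
```

Scaled: 1.5 degrees / 180 = 0.0083.

>>> send_rows([
  [[0,0,0,0,0,0.0028],[0,0,0,0,0,0.0056],[0,0,0,0,0,0.0083],[0,0,0,0,0,0.0083]],
])

```text
clock: 14.33
tool_pos: [0.529, -0.1781, 0.1009]
orientation: [180.0, 0.0, -79.0]
force: [-2.0, 3.5, -5.5]
opening: 0.0175
gripper_force: 29.9
```

```bash
python3 -c "
from h import *
o=ctrl.get_obs();print(o['orientation'],o['force'],o['moment'],o['opening'])"
```

```text
[ 1.79986822e+02  1.37252872e-02 -7.90095698e+01] [-1.99126059  3.45314926 -5.54026802] [1.11874434 0.84913291 0.12140462] 0.017528212892472354
```

Scaled: 1.5 degrees / 180 = 0.0083.

>>> send_rows([
  [[0,0,0,0,0,0.0028],[0,0,0,0,0,0.0056],[0,0,0,0,0,0.0083],[0,0,0,0,0,0.0083]],
])

```text
clock: 14.67
tool_pos: [0.529, -0.1781, 0.1009]
orientation: [180.0, 0.0, -80.5]
force: [-1.3, 3.5, -7.0]
opening: 0.0177
gripper_force: 29.9
```

```bash
python3 -c "
from h import *
o=ctrl.get_obs();print(o['orientation'],o['force'],o['moment'],o['opening'])
a=snap('wrist','w6');u,v=map(int,proj(a,[.5292,-.1782,.11]));print(u,v)
crop('w6',u-100,v-75,u+100,v+75,'c6',4)"
```

```text
[ 1.79990477e+02  1.09775185e-02 -8.05143968e+01] [-1.34339422  3.51468528 -7.04081851] [1.31461261 0.78719657 0.12521681] 0.01774268405896528
283 270
```

View pics/c6.png

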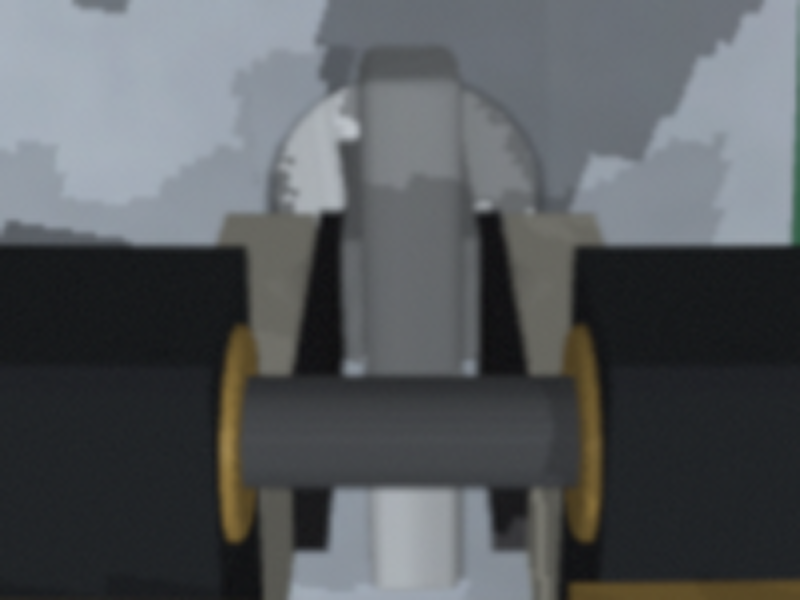

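The crop shows the bar still in line with the fingers at columns 360 to 460, so the key has not slipped and follows the turn. I'll go on to the stop.

Scaled: 1.2 degrees / 180 = 0.0067.

>>> send_rows([
  [[0,0,0,0,0,0.0022],[0,0,0,0,0,0.0044],[0,0,0,0,0,0.0067],[0,0,0,0,0,0.0067]],
])

```text
clock: 15.05
tool_pos: [0.5291, -0.1781, 0.101]
orientation: [180.0, 0.0, -81.7]
force: [-1.6, 3.8, -7.3]
opening: 0.0178
gripper_force: 29.9
```

```bash
python3 -c "
from h import *
o=ctrl.get_obs();print(o['orientation'],o['force'],o['moment'],o['opening'])"
```

```text
[ 1.79995076e+02  6.80291394e-03 -8.17008252e+01] [-1.57460469  3.80664    -7.27357599] [1.44254342 0.7224805  0.16625697] 0.017792530684705612
```

Scaled: 1.2 degrees / 180 = 0.0067.

>>> send_rows([
  [[0,0,0,0,0,0.0022],[0,0,0,0,0,0.0044],[0,0,0,0,0,0.0067],[0,0,0,0,0,0.0067]],
])

```text
clock: 15.38
tool_pos: [0.5291, -0.1781, 0.101]
orientation: [180.0, 0.0, -82.9]
force: [-0.7, 4.1, -8.8]
opening: 0.0173
gripper_force: 30.0
```

```bash
python3 -c "
from h import *
o=ctrl.get_obs();print(o['orientation'],o['force'],o['moment'],o['opening'])"
```

```text
[ 1.79996014e+02  3.20803051e-03 -8.28891261e+01] [-0.65001751  4.06616913 -8.82248381] [1.46587455 0.66285007 0.31084563] 0.017328524946310028
```

The moment doubled at -82.9°, about 0.09 rad past parallel, which fits the stop with the key's play taken up. I'll release and withdraw straight up.

>>> send_rows([
  [[0,0,0,0,0,0],[0,0,0,0,0,0],[0,0,0,0,0,0],[0,0,0,0,0,0],[0,0,0,0,0,0],[0,0,0,0,0,0],[0,0,0,0,0,0],[0,0,0,0,0,0]],
], fingers=0.45)

```text
clock: 16.05
tool_pos: [0.5292, -0.1782, 0.1012]
orientation: [-180.0, -0.0, -82.9]
force: [0.1, -0.5, 0.6]
opening: 0.0395
gripper_force: 0.0
```

Scaled: -13 cm / 60 = -0.2167, -10 cm / 60 = -0.1667.

>>> send_rows([
  [[0,0,-0.0083,0,0,0],[0,0,-0.0167,0,0,0],[0,0,-0.0333,0,0,0],[0,0,-0.0667,0,0,0],[0,0,-0.1167,0,0,0],[0,0,-0.1667,0,0,0],[0,0,-0.2167,0,0,0],[0,0,-0.2167,0,0,0]],
])

```text
clock: 16.72
tool_pos: [0.5322, -0.179, 0.2389]
orientation: [-179.4, -0.2, -82.8]
force: [2.4, 0.0, 1.0]
opening: 0.0393
gripper_force: 0.0
```

```bash
python3 -c "
from h import *
a=snap('wrist','w7');u,v=map(int,proj(a,[.5292,-.1782,.125]));print(u,v,ctrl.get_obs()['force'])
crop('w7',u-80,v-60,u+80,v+60,'c7',5)"
```

```text
288 205 [-0.86570243  0.50623524 -0.53758324]
```

View pics/c7.png

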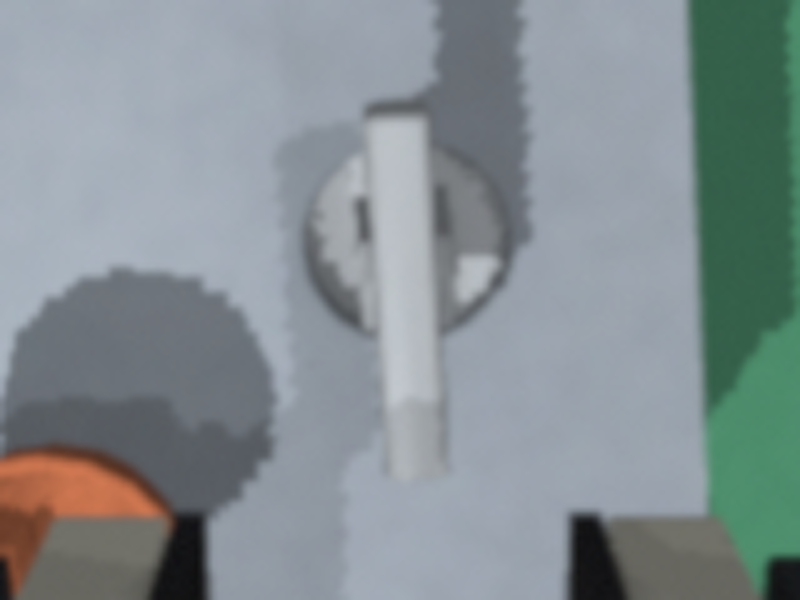

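The key stands upright and free in the well. Its bar, from (397,112) to (416,475), lies parallel to the box edge at x≈690 to 707. I'll hand the job in.

```bash
python3 -c "
from h import *
print(ctrl.close_job())"
```

```text
the job is handed in; nothing more can be done
None
```

The key is fully home in the lock, turned clockwise to the stop and left standing upright and free there; the job is handed in, though the hand-in returned no verdict.

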